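# Stand the tipped bottle under the pump and work the pump

## Task

One of the three square bottles has tipped off the drip tray. Stand it upright on the tray between the other two, with its mouth under the spout of the pump, and let go; then press the pump head all the way down firmly but without ramming it, hold it down for half a second and let it come right back up. Do not work the pump before the bottle is in place, and leave the other two bottles standing where they are.

Things in the scene. Friction and masses are not known exactly. Their poses are not given: they have to be found in the camera images.
- stand: Fixed stand. Origin: on the bench below the pump's vertical axis; x to its back (away from the robot), y left, z up. Carries the steel drip tray, the amber pump bottle (64 mm diameter, clamped by a band) and a white riser shelf on four 16 mm posts at x = -24 and +128, y = +-192 mm
- fill_spot (a point): Point on the tray's inside floor, 3 mm above the bench, straight below the spout outlet, 68 mm in front of the pump axis; axes as the stand's. The bottle's middle belongs over it. The tray is centred here: 66 mm wide (60 inside) in x, 340 mm long in y, rim 10 mm above the bench
- pump_axis (a point): Nominal centre of the top face of the raised pump head, 190 mm above the bench; axes as the stand's. The bottle's clamping height varies: the real top face (and spout) is 6 mm lower to 8 mm higher: find it by touch or sight. Head: flat round knob, 40 mm diameter, 19 mm high; its 10 mm spout leaves to -x 9 mm below the top face and ends 68 mm out, 35 mm below the top face
- shelf_edge (a point): Middle of the lower front edge of the white riser shelf, 366 mm above the bench and 52 mm nearer the robot than the pump axis; axes as the stand's. The shelf (16 mm thick, jars on it) runs back 200 mm from it and 215 mm to each side, over the pump head: no tool has room straight above the head, but one coming from the front, tilted about 40 degrees, has
- pump_head (a joint): How far the pump head is pressed down, m: 0 up, 0.014 at its stop. Sprung: it takes about 5.5 N to start and 9.6 N just before the stop, where it becomes hard; it rises by itself when let go
- bottle_tipped: Tipped bottle, white plastic, paper label, lying on a flat side on the bench before the tray, mouth to the right (-y) or up to 45 degrees from that towards the robot. Square body 46x46x78 mm, then round open neck (37 mm), 96 mm overall; 60 to 130 g. Origin on its long axis, 48 mm from foot and from mouth (square body from -48 to +30 mm); z from foot to mouth, x and y square to the flats
- mouth (a point): Centre of the mouth of the tipped bottle (bore 31 mm), 48 mm from its origin along its z
- bottle_left: Bottle like the tipped one, standing on the tray left (+y) of the gap, 112 to 126 mm from the fill spot. Origin at half height, z up
- bottle_right: Bottle like the tipped one, standing on the tray right (-y) of the gap, 112 to 126 mm from the fill spot. Origin at half height, z up
There are look-alikes about, which are no part of the job. Leave any blue or brown look-alike of the bottle_tipped alone.

How it is judged:
By the outcome, as a careful person would: the job done as asked, in the order asked, and still so for the second after the job is handed in, with the robot touching nothing.
It also fails if it takes over 64 s, if anything falls off the work surface, if the arm or the gripper's body presses on something with over 40 N, if the wrist force passes 120 N, or if a joint passes its speed limit or range.

## Robot

A 6-joint arm with a two-finger parallel gripper is mounted at the origin on a cart in front of the work surface, level with it; the furniture and walls round the work are solid. World frame = base frame: x ahead of the robot, y to its left, z up, the work surface at z = 0. Lengths are in m, angles in rad, forces in N, time in s.
With the tool pointing down it reaches from about 0.375 to 0.9 m from the base axis. Payload 3.1 kg.
Tool frame: the origin (TCP) lies at the very end of the fingers, on their centre line; the grasp point (between the pads) lies 19 mm behind it; z points along the fingers, y is the line along which they close (so a half turn about z gives the same grasp; the last joint's range is limited). The gripper opens to 85 mm and grips with 20 to 120 N. Pads are 22 mm wide; open, the fingers measure 114 mm over their backs; the gripper's body (76 mm by 85 mm) begins 54 mm behind the grasp point. The pads swing forward as they close: fully open they stand 13 mm farther back than shut.
Start: joints at [0.96, 0.527, 1.433, -0, 1.181, -0.178], TCP at [0.262, 0.567, 0.231] pointing down, gripper open.
Joint ranges: [-3.08, 3.08], [-0.75, 2.2], [0.22, 2.44], [-1.43, 4.57], [0, 2.65], [-2.85, 2.85]. Speed limits (rad/s): [2.79, 2.79, 3.14, 3.14, 3.14, 3.14].

## Interface

Orientations are given as a unit quaternion [x, y, z, w].
In Python, from station import sense, snapshot, camera_params, sign_off gives the robot as it stands.
- The arm moves only by the shell command python3 -m handwheel 'ROWS' [OPENING] [FORCE]. ROWS is JSON, a list that holds one entry, the list of rows, each a list of 4 numbers: the shift along the tool's x, y, z in units of 25 mm (1.0 is 25 mm), then the turn about the tool's z in units of 6 degrees (1.0 is 6 degrees). A call has 1 to 20 rows; each row shifts and turns the commanded pose from where the row before left it, along the tool's axes as they then stand; what a row does not reach is not made up. A row lasts 1/8 s, in which the tool goes at most 62.5 mm and 10.7 degrees, less where a joint would pass 70% of its speed; a pose out of reach is approached as far as the arm can. A call is refused whole if a number of a shift passes 1 or a number of a turn 1, either way. A call with a gripper value outside its range is refused whole. OPENING is the finger opening in mm, from 0 to 85.4, set as the call begins (- or left out, the last holds). The fingers move at their own pace and stop on an object; FORCE is the grip in N (left out, the last holds). Time passes only in rows, so rows that do not move let the fingers close. It gives the time, the measured TCP pose, the force, the opening and the grip force at its end, in the units of the state.
- sense(): the state, without advancing time (a new reading comes with each control period).
- snapshot(name): name is "scene" or "top"; returns (picture, depth): 384x512x3 uint8, red, green, blue; 384x512 float32, m along the optical axis (not along the pixel's ray), 0 where there is no reading.
- camera_params(name): a dict with "mtx" (3x3 intrinsics, pixels), "extrinsics" (4x4, takes a point from camera to world coordinates). Camera axes: x right, y up, looking along -z (the intrinsics and any distortion apply to the point x, -y, -z); pixel columns grow to the right and rows downward; lengths in m; the calibration is good to about 2 mm. A picture is of the moment at which its call begins. camera_params takes no time and is no camera call.
- sign_off(): hands the job in; it is judged then, once.
The state is a dict: "t": time; "q": joint angles; "qd": joint speeds; "tau": joint torques, N m; "tcp_pos": TCP position; "tool_rot": TCP orientation; "force": force on the tool from outside, world axes, zero at the start; "ft_torque": the same for the moment, N m; "finger_gap": opening from 0.0 (shut) to 1.0 (fully open); "gripper_force": force on a finger pad.
Only numpy, scipy, OpenCV 4.12 (cv2) and the standard library are available. Lean on these libraries where they do the work, as an engineer would, in place of code of your own. Each camera call takes 0.05 s, during which the arm holds its last target. There are 200 camera calls.

## Working session

There is one attempt and no reset: what is moved stays moved. The work goes in short steps, Python scripts to look and compute and a shell command to move; the robot and the scene stay as the last step left them, time stands still between calls to the robot, and variables do not carry over. Pictures are saved under pics/ and viewed, at most 10 in all, crops included, and the job is handed in when it is done.

```bash
ls; mkdir -p pics
python3 - <<'E'
from station import *
import cv2,numpy as np
for n in("scene","top"):
    p,d=snapshot(n); cv2.imwrite(f"pics/{n}0.png",p[:,:,::-1]); np.save(f"{n}d.npy",d)
    c=camera_params(n); print(n,np.round(c["mtx"],1).tolist(),np.round(c["extrinsics"],4).tolist(),c.keys())
s=sense(); print({k:np.round(v,3).tolist() for k,v in s.items()})
E
```

```text
pics
scene [[485.5, 0.0, 252.0], [0.0, 485.5, 187.5], [0.0, 0.0, 1.0]] [[0.6782, 0.5562, -0.4802, 0.0534], [-0.7348, 0.5038, -0.4542, -0.3751], [-0.0107, 0.6609, 0.7504, 0.9588], [0.0, 0.0, 0.0, 1.0]] dict_keys(['mtx', 'extrinsics'])
top [[422.4, 0.0, 258.3], [0.0, 422.4, 183.2], [0.0, 0.0, 1.0]] [[0.1212, 0.9712, -0.2052, 0.3102], [-0.9926, 0.1175, -0.0306, 0.0424], [-0.0056, 0.2074, 0.9782, 1.2574], [0.0, 0.0, 0.0, 1.0]] dict_keys(['mtx', 'extrinsics'])
{'t': 0.1, 'q': [0.96, 0.528, 1.434, -0.0, 1.181, -0.179], 'qd': [0.001, -0.003, -0.003, 0.001, 0.001, -0.0], 'tau': [-0.001, -44.331, -17.859, -0.0, 0.004, 0.0], 'tcp_pos': [0.262, 0.567, 0.23], 'tool_rot': [0.215, 0.977, -0.001, -0.0], 'force': [-0.118, -0.124, -0.72], 'ft_torque': [-0.041, -0.022, -0.051], 'gripper_force': 0.0, 'finger_gap': 1.001}
```

View pics/scene0.png

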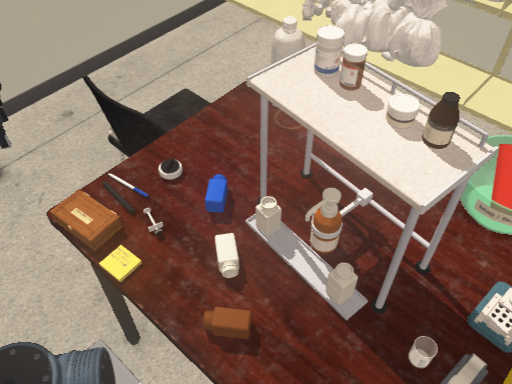

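View pics/top0.png

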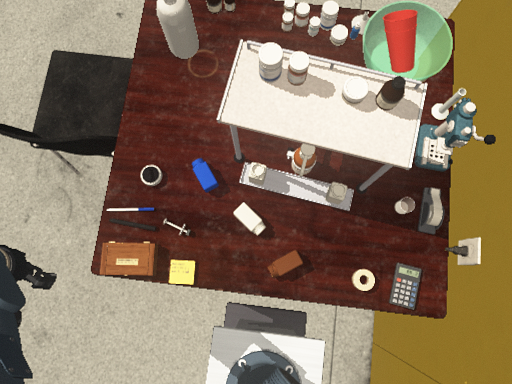

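The scene view shows the lying white bottle at (227,255), mouth end at lower right (230,272). Its look-alikes are blue (217,194) and brown (228,322). The standing bottles are at (268,215) and (342,283), and the pump at (327,215). In the top view the bottle lies at (249,219), with blue at (205,175) and brown at (286,263). I choose the white one. Next I measure, and take a close crop.

```bash
cat > h.py <<'E'
import numpy as np,cv2
from station import *
def ray(n,u,v):
    c=camera_params(n);K=c["mtx"];E=c["extrinsics"]
    d=np.array([(u-K[0,2])/K[0,0],-(v-K[1,2])/K[1,1],-1.]);return E[:3,3],E[:3,:3]@d
def onz(n,u,v,z):
    o,d=ray(n,u,v);return o+d*(z-o[2])/d[2]
def pt(n,u,v,dep):
    o,d=ray(n,u,v);return o+d*dep
def proj(n,p):
    c=camera_params(n);K=c["mtx"];E=c["extrinsics"];q=E[:3,:3].T@(np.array(p)-E[:3,3])
    return K[0,2]+K[0,0]*q[0]/-q[2],K[1,2]-K[1,1]*q[1]/-q[2]
def two(a,b):
    (o1,d1),(o2,d2)=ray("scene",*a),ray("top",*b)
    t=np.linalg.lstsq(np.c_[d1,-d2],o2-o1,rcond=None)[0];p,q=o1+t[0]*d1,o2+t[1]*d2
    return (p+q)/2,np.linalg.norm(p-q)
def cloud(n,d):
    c=camera_params(n);K=c["mtx"];E=c["extrinsics"];v,u=np.mgrid[:384,:512]
    P=np.stack([(u-K[0,2])/K[0,0],-(v-K[1,2])/K[1,1],-np.ones(u.shape)],-1)*d[...,None]
    return P@E[:3,:3].T+E[:3,3]
def st():
    s=sense();print("t",round(s["t"],2),"tcp",np.round(s["tcp_pos"],4),"rot",np.round(s["tool_rot"],3),"q",np.round(s["q"],3),"F",np.round(s["force"],1),"gap",round(s["finger_gap"],3),"gf",round(s["gripper_force"],1));return s
E
python3 - <<'E'
from h import *
for n,box in(("scene",(200,225,250,285)),("top",(228,198,272,240))):
    im=cv2.imread(f"pics/{n}0.png");d=np.load(f"{n}d.npy");C=cloud(n,d)
    hsv=cv2.cvtColor(im,cv2.COLOR_BGR2HSV)
    x0,y0,x1,y1=box
    m=np.zeros(d.shape,np.uint8);m[y0:y1,x0:x1]=((hsv[...,1]<70)&(hsv[...,2]>110))[y0:y1,x0:x1]
    c=max(cv2.findContours(m,0,1)[0],key=cv2.contourArea);mm=np.zeros_like(m);cv2.drawContours(mm,[c],-1,1,-1)
    P=C[(mm>0)&(d>0)];top=P[(P[:,2]>.035)]
    print(n,cv2.minAreaRect(c),"z pct",np.percentile(P[:,2],[5,50,90,98]).round(3))
    print(" rect on z.046:",[onz(n,u,v,.046)[:2].round(3).tolist() for u,v in cv2.boxPoints(cv2.minAreaRect(c))])
    r=cv2.minAreaRect((top[:,:2]*1000).astype(np.float32));print(" top pts rect mm",r,cv2.boxPoints(r).round().tolist())
im=cv2.imread("pics/scene0.png");a=cv2.resize(im[180:350,190:390],None,fx=4,fy=3.5,interpolation=2);cv2.imwrite("pics/c1.png",a)
im=cv2.imread("pics/top0.png");a=cv2.resize(im[135:245,220:370],None,fx=5,fy=5,interpolation=2);cv2.imwrite("pics/c2.png",a)
E
```

```text
scene ((227.12998962402344, 255.4099884033203), (43.84062194824219, 21.0717830657959), 81.8698959350586) z pct [0.008 0.044 0.047 0.049]
 rect on z.046: [[0.47, 0.143], [0.509, 0.114], [0.435, 0.023], [0.399, 0.051]]
 top pts rect mm ((460.2198791503906, 93.302734375), (96.82386779785156, 45.54641342163086), 52.186553955078125) [[413.0, 69.0], [449.0, 41.0], [508.0, 118.0], [472.0, 146.0]]
top ((249.50001525878906, 219.00001525878906), (33.23401641845703, 16.263456344604492), 45.0) z pct [0.028 0.045 0.048 0.05 ]
 rect on z.046: [[0.468, 0.145], [0.505, 0.116], [0.446, 0.04], [0.409, 0.069]]
 top pts rect mm ((457.62042236328125, 91.39208984375), (94.49927520751953, 45.637569427490234), 52.043724060058594) [[411.0, 68.0], [447.0, 40.0], [505.0, 115.0], [469.0, 143.0]]
```

View pics/c1.png

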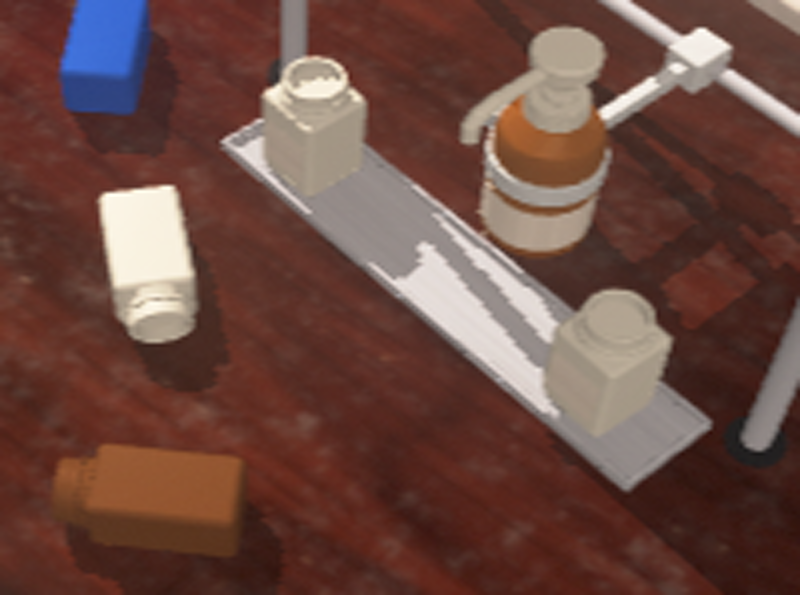

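View pics/c2.png

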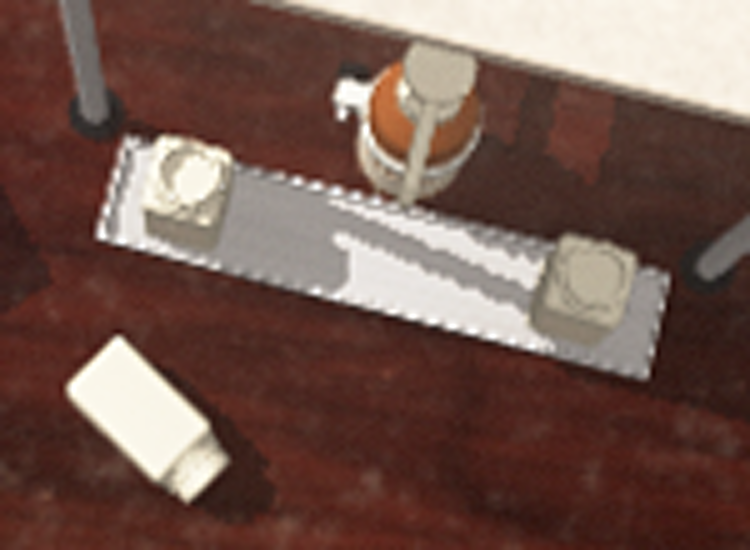

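```bash
python3 -m handwheel '[[[0,0,-1,0],[0,0,-1,0],[0,0,-1,0],[0,0,-1,0],[0,0,-1,0],[0,0,-1,0],[0,0,-1,0],[0,0,-1,0],[0,0,-1,0],[0,0,-1,0],[0,0,-1,0],[0,0,-1,0]]]'; python3 -c "from h import *;st()"
```

```text
t: 1.6
tcp_pos: [0.2619, 0.5672, 0.5314]
tool_rot: [0.215, 0.977, -0.001, -0.0]
force: [-0.1, -0.4, -0.8]
finger_gap: 1.003
gripper_force: 0.0
t 1.6 tcp [0.2619 0.5672 0.5314] rot [ 0.215  0.977 -0.001 -0.   ] q [ 0.96   0.36   0.918  0.     1.865 -0.179] F [-0.1 -0.4 -0.8] gap 1.003 gf 0.0
```

The crops show the white bottle lying with its neck toward the robot and right, at (160,320) in c1 and (200,480) in c2. The tray gap lies between the two standing bottles, and the spout points at the middle of the gap. Next I test what the arm does at the edge of its reach, high in free space, because rows alone cannot tilt the tool.

```bash
python3 -m handwheel '[[[0,0,-1,0],[0,0,-1,0],[0,0,-1,0],[0,0,-1,0],[0,0,-1,0],[0,0,-1,0],[0,0,-1,0],[0,0,-1,0],[0,0,-1,0],[0,0,-1,0],[0,0,-1,0],[0,0,-1,0],[0,0,-1,0],[0,0,-1,0]]]'; python3 -c "from h import *;st()"
python3 - <<'E'
from h import *
for n in("scene","top"):
    im=cv2.imread(f"pics/{n}0.png");d=np.load(f"{n}d.npy");C=cloud(n,d)
    # stand: tray points, bottles
    R=(C[...,0]>.4)&(C[...,0]<.85)&(abs(C[...,1])<.4)&(d>0)
    hsv=cv2.cvtColor(im,cv2.COLOR_BGR2HSV)
    t=R&(C[...,2]>-.003)&(C[...,2]<.014)&(hsv[...,1]<60)&(hsv[...,2]>90)
    m=t.astype(np.uint8);k,l,s,ce=cv2.connectedComponentsWithStats(m)
    m=np.isin(l,np.where(s[:,4]>40)[0])&t
    r=cv2.minAreaRect((C[m][:,:2]*1000).astype(np.float32));print(n,"tray",r)
    b=R&(C[...,2]>.06)&(C[...,2]<.102)&(hsv[...,1]<60)
    k,l,s,ce=cv2.connectedComponentsWithStats(b.astype(np.uint8))
    for i in range(1,k):
        if s[i,4]>40:
            P=C[l==i];print("  blob",ce[i].round(),s[i,4],P.min(0).round(3),P.max(0).round(3))
    b=R&(C[...,2]>.175)&(C[...,2]<.205)
    k,l,s,ce=cv2.connectedComponentsWithStats(b.astype(np.uint8))
    for i in range(1,k):
        if s[i,4]>20:
            P=C[l==i];print("  head",ce[i].round(),s[i,4],P.min(0).round(3),P.max(0).round(3),np.percentile(P[:,2],[50,80,95]).round(4),cv2.minEnclosingCircle((P[P[:,2]>np.percentile(P[:,2],90)-.006][:,:2]*1000).astype(np.float32)))
E
```

```text
t: 3.35
tcp_pos: [0.2319, 0.502, 0.7887]
tool_rot: [0.215, 0.976, 0.027, 0.006]
force: [-0.1, -0.0, -0.6]
finger_gap: 1.001
gripper_force: 0.0
t 3.35 tcp [0.2319 0.502  0.7887] rot [0.215 0.976 0.027 0.006] q [ 0.93   0.37   0.219  0.019  2.498 -0.193] F [-0.1 -0.  -0.6] gap 1.001 gf 0.0
scene tray ((537.0858154296875, 15.6820068359375), (209.77349853515625, 760.0457153320312), 8.985246658325195)
  blob [354. 192.] 855 [ 0.691 -0.175  0.061] [0.805 0.137 0.101]
  blob [262. 182.] 64 [0.641 0.144 0.06 ] [0.652 0.157 0.102]
  blob [268. 209.] 454 [0.569 0.062 0.06 ] [0.616 0.111 0.101]
  blob [324. 232.] 176 [ 0.612 -0.075  0.063] [ 0.66  -0.011  0.091]
  blob [425. 244.] 197 [ 0.738 -0.256  0.062] [ 0.76  -0.196  0.102]
  blob [342. 277.] 571 [ 0.539 -0.171  0.06 ] [ 0.585 -0.122  0.101]
  blob [384. 289.] 86 [ 0.589 -0.236  0.06 ] [ 0.601 -0.221  0.101]
  head [263. 150.] 62 [0.641 0.144 0.177] [0.654 0.157 0.205] [0.1904 0.2003 0.2032] ((646.365966796875, 149.6083221435547), 6.95688009262085)
  head [327. 198.] 327 [ 0.581 -0.061  0.175] [ 0.666 -0.022  0.188] [0.1829 0.1847 0.1858]
[... 282 characters left out ...]
] [0.1887 0.1972 0.2027] ((596.516357421875, -228.35076904296875), 7.527490139007568)
top tray ((561.3970947265625, 5.082244873046875), (196.97662353515625, 727.4266967773438), 12.313024520874023)
  blob [292. 157.] 93 [ 0.612 -0.036  0.061] [0.671 0.007 0.094]
  blob [257. 172.] 262 [0.568 0.062 0.061] [0.616 0.111 0.102]
  blob [337. 191.] 278 [ 0.537 -0.173  0.06 ] [ 0.588 -0.122  0.102]
  head [306. 154.] 197 [ 0.575 -0.062  0.175] [ 0.656 -0.024  0.19 ] [0.1832 0.1855 0.1874] ((622.3757934570312, -39.609745025634766), 34.61478805541992)
  head [376. 175.] 24 [ 0.587 -0.233  0.177] [ 0.599 -0.221  0.203] [0.1899 0.1983 0.2019] ((591.4954833984375, -226.73861694335938), 6.164715766906738)
```

```bash
python3 -m handwheel '[[[0,1,0,0],[0,1,0,0],[0,1,0,0],[0,1,0,0],[0,1,0,0],[0,1,0,0],[0,1,0,0],[0,1,0,0],[0,1,0,0],[0,1,0,0]]]'>/dev/null; python3 -c "from h import *;st()"
python3 - <<'E'
from h import *
# stand pose from posts (4 of them, corners known) : left-front ,right-front,right-back
A=np.array([[-.024,.192],[-.024,-.192],[.128,-.192]]);
for n,B in(("scene",[[.6463,.1496],[.5965,-.2284],[.7466,-.249]]),):
    B=np.array(B);a=A-A.mean(0);b=B-B.mean(0)
    th=np.arctan2((a[:,0]*b[:,1]-a[:,1]*b[:,0]).sum(),(a*b).sum());R=np.array([[np.cos(th),-np.sin(th)],[np.sin(th),np.cos(th)]])
    o=B.mean(0)-R@A.mean(0);print("yaw",np.degrees(th),"stand",o.round(4),"res",(B-o-A@R.T).round(4).tolist(),"fill",(o+R@[-.068,0]).round(4))
    for nm,p in(("L",(.5925,.0865)),("R",(.562,-.147)),("head",(.64,-.042))):print(nm,(R.T@(np.array(p)-o)).round(4))
E
```

```text
t 4.6 tcp [0.2964 0.6416 0.6894] rot [0.214 0.974 0.069 0.015] q [ 0.97   0.542  0.219  0.03   2.242 -0.147] F [0.1 0.4 0.4] gap 0.997 gf 0.0
yaw -7.509199530897051 stand [ 0.6451 -0.0423] res [[-0.0001, -0.0016], [0.0003, 0.0011], [-0.0003, 0.0004]] fill [ 0.5776 -0.0334]
L [-0.0689  0.1209]
R [-0.0687 -0.1146]
head [-0.0051 -0.0003]
```

```bash
python3 -m handwheel '[[[0,0.6,-1,0],[0,0.6,-1,0],[0,0.6,-1,0],[0,0.6,-1,0],[0,0.6,-1,0],[0,0.6,-1,0]]]'>/dev/null; python3 -c "from h import *;st()"
```

```text
t 5.35 tcp [0.283  0.6126 0.7444] rot [0.213 0.97  0.112 0.025] q [ 0.954  0.462  0.219  0.053  2.235 -0.147] F [ 0.2 -1.  -0.8] gap 1.0 gf 0.0
```

```bash
cat >> h.py <<'E'
from scipy.spatial.transform import Rotation as Ro
def to(p,grasp=True,back=0.0):
    "shift in 25 mm units (tool axes) taking grasp point/TCP to p, backed off along tool z; tool axes info"
    s=st();R=Ro.from_quat(s["tool_rot"]).as_matrix();d=R[:,2]
    g=np.array(s["tcp_pos"])-(d*.019 if grasp else 0)
    print("units",(R.T@(np.array(p)-d*back-g)/.025).round(2),"tilt",np.degrees(np.arccos(-d[2])).round(1),"az d",np.degrees(np.arctan2(d[1],d[0])).round(1),"y",R[:,1].round(3),"az y",np.degrees(np.arctan2(R[1,1],R[0,1])).round(1))
E
python3 -c "
from h import *
to([.459,.0925,.032],back=.08)"
```

```text
t 5.35 tcp [0.283  0.6126 0.7444] rot [0.213 0.97  0.112 0.025] q [ 0.954  0.462  0.219  0.053  2.235 -0.147] F [ 0.2 -1.  -0.8] gap 1.0 gf 0.0
units [-15.11 -21.99  21.69] tilt 13.1 az d 65.2 y [0.408 0.884 0.227] az y 65.2
```

```bash
python3 -m handwheel '[[[-0.8,-1,0.9,0],[-0.8,-1,0.9,0],[-0.8,-1,0.9,0],[-0.8,-1,0.9,0],[-0.8,-1,0.9,0],[-0.8,-1,0.9,0],[-0.8,-1,0.9,0],[-0.8,-1,0.9,0],[-0.8,-1,0.9,0],[-0.8,-1,0.9,0],[-0.8,-1,0.9,0],[-0.8,-1,0.9,0],[-0.8,-1,0.9,0],[-0.8,-1,0.9,0],[-0.8,-1,0.9,0],[-0.8,-1,0.9,0],[-0.8,-1,0.9,0],[-0.8,-1,0.9,0],[-0.7,-1,0.9,0],[0,-1,0.9,0]]]' >/dev/null; python3 -c "
from h import *
to([.459,.0925,.032],back=.08)"
```

```text
t 7.85 tcp [0.4662 0.1033 0.1918] rot [0.214 0.97  0.111 0.026] q [-0.158  0.358  1.934  0.305  0.807 -1.502] F [ 0.1 -0.6  0.3] gap 1.005 gf 0.0
units [ 0.1  -1.95  3.67] tilt 13.1 az d 64.3 y [0.409 0.884 0.226] az y 65.2
```

```bash
python3 -m handwheel '[[[0.1,-1,0.2,0],[0,-0.95,0.2,0],[0,0,0.2,1],[0,0,0.2,1],[0,0,0.2,1],[0,0,0.2,1],[0,0,0.2,1],[0,0,0.2,1],[0,0,0.2,1],[0,0,0.2,1],[0,0,0.2,1],[0,0,0.2,1],[0,0,0.2,1],[0,0,0.2,1],[0,0,0.2,1],[0,0,0.2,1],[0,0,0.2,1],[0,0,0.2,1],[0,0,0,1]]]' >/dev/null; python3 -c "
from h import *
to([.459,.0925,.032])"
```

```text
t 10.22 tcp [0.4513 0.081  0.0935] rot [ 0.889  0.443  0.089 -0.071] q [-0.217  0.545  2.056  0.448  0.534  0.042] F [ 0.1 -0.4 -0. ] gap 0.993 gf 0.0
units [-0.    0.09  3.28] tilt 13.1 az d 64.9 y [ 0.801 -0.597 -0.047] az y -36.7
```

```bash
python3 -m handwheel '[[[0,0,1,0.2],[0,0,1,0],[0,0,1,0],[0,0.1,0.25,0]]]' >/dev/null; python3 -m handwheel '[[[0,0,0,0],[0,0,0,0],[0,0,0,0],[0,0,0,0],[0,0,0,0]]]' 0 30; python3 -c "
from h import *
to([.459,.0925,.032])"
```

```text
t: 11.35
tcp_pos: [0.4609, 0.096, 0.0153]
tool_rot: [0.893, 0.435, 0.089, -0.071]
force: [-0.9, -2.3, 7.4]
finger_gap: 0.54
gripper_force: 30.9
t 11.35 tcp [0.4609 0.096  0.0153] rot [ 0.893  0.435  0.089 -0.071] q [-0.177  0.732  2.062  0.671  0.359 -0.146] F [-0.9 -2.3  7.4] gap 0.54 gf 30.9
units [-0.   -0.01  0.07] tilt 13.1 az d 64.6 y [ 0.79  -0.611 -0.049] az y -37.7
```

```bash
python3 -m handwheel '[[[0,0,-0.7,0],[0,0,0,1],[0,0,0,1],[0,0,0,1],[0,0,0,1],[0,0,0,1],[0,0,0,1],[0,0,0,1],[0,0,0,1],[0,0,0,1],[0,0,0,0.9]]]' >/dev/null; python3 -c "
from h import *
to([.487,.06,.038])
import itertools
from scipy.optimize import least_squares
D=[(.528,1.434,1.181,.6246,.2305),(.36,.918,1.865,.6248,.5314),(.37,.219,2.498,.553,.7887),(.542,.219,2.242,.7067,.6894),(.462,.219,2.235,.6748,.7444)]
def fk(p,a,b,c):
    f=a+b;t=a+b+c
    return p[0]*np.sin(a)+p[1]*np.sin(f)+p[2]*np.cos(f)+p[3]*np.sin(t)+p[5],p[0]*np.cos(a)+p[1]*np.cos(f)-p[2]*np.sin(f)+p[3]*np.cos(t)+p[4]
r=least_squares(lambda p:np.ravel([np.array(fk(p,*x[:3]))-x[3:] for x in D]),[.3,.3,.05,.2,.3,0]);print(r.x.round(3),r.cost)
"
```

```text
t 12.72 tcp [0.4586 0.0927 0.0316] rot [ 0.991 -0.066  0.041 -0.106] q [-0.186  0.693  2.064  0.608  0.393  0.951] F [ 1.6 -0.4 -1. ] gap 0.539 gf 31.4
units [1.32 1.07 0.35] tilt 13.1 az d 65.1 y [-0.121 -0.969 -0.216] az y -97.1
[0.582 0.392 0.114 0.299 0.282 0.013] 8.968536803250742e-07
```

```bash
python3 -m handwheel '[[[0.9,0.8,0,0],[0.9,0.8,0.15,0],[0,0,0,0]]]' >/dev/null;  python3 -c "
from h import *
st()"; python3 -m handwheel '[[[0,0,0,0],[0,0,0,0],[0,0,0,0],[0,0,-0.5,0],[0,0,-1,0],[0,0,-1,0],[0,0,-1,0],[0,0,-1,0]]]' 85 >/dev/null;  python3 -c "
from h import *
to([.59,-.25,.72],grasp=False)"
```

```text
t 13.1 tcp [0.5013 0.0467 0.0225] rot [ 0.991 -0.065  0.043 -0.105] q [-0.266  0.727  1.964  0.521  0.462  0.966] F [0.8 0.7 0.1] gap 0.531 gf 30.7
t 14.1 tcp [0.4875 0.0254 0.133 ] rot [ 0.991 -0.064  0.041 -0.106] q [-0.32   0.49   1.937  0.347  0.718  1.117] F [ 0.1  0.8 -0.3] gap 0.995 gf 0.0
units [  7.14   5.15 -24.74] tilt 13.0 az d 65.1 y [-0.118 -0.969 -0.215] az y -97.0
```

```bash
python3 -m handwheel '[[[-0.2,0.3,-1,0],[-0.2,0.3,-1,0],[-0.2,0.3,-1,0],[-0.2,0.3,-1,0],[-0.2,0.3,-1,0],[-0.2,0.3,-1,0],[-0.2,0.3,-1,0],[-0.2,0.3,-1,0],[-0.2,0.3,-1,0],[0,0.3,-1,0],[0.2,0.3,-1,0],[0.4,0.3,-1,0],[0.5,0.3,-1,0],[0.5,0.3,-1,0],[0.5,0.2,-1,0],[0.5,0.2,-1,0],[0.5,0.2,-1,0],[0.5,0.2,-1,0],[0.5,0.2,-1,0],[0.5,0.2,-1,0]]]' >/dev/null;  python3 -c "
from h import *
to([.59,-.25,.72],grasp=False)
s=sense();R=Ro.from_quat(s['tool_rot']).as_matrix();print(R.T@[.47,-.22,.85])
for n in('scene','top'):
    p,d=snapshot(n); cv2.imwrite(f'pics/{n}1.png',p[:,:,::-1]); np.save(f'{n}d1.npy',d)
    C=cloud(n,d);hsv=cv2.cvtColor(p,cv2.COLOR_RGB2HSV)
    m=(abs(C[...,0]-.5)<.1)&(abs(C[...,1]-.045)<.08)&(C[...,2]>.034)&(C[...,2]<.056)&(hsv[...,1]<80)
    P=C[m];r=cv2.minAreaRect((P[:,:2]*1000).astype(np.float32));print(n,m.sum(),r,np.percentile(P[:,2],[50,95]),cv2.boxPoints(r).round().tolist())
"
```

```text
t 16.6 tcp [ 0.4931 -0.2171  0.5955] rot [ 0.991 -0.065  0.04  -0.106] q [-0.745  0.212  0.988  0.238  2.002  1.05 ] F [0.6 0.8 1. ] gap 0.994 gf 0.0
units [ 4.34 -0.26 -4.76] tilt 13.0 az d 65.3 y [-0.12  -0.969 -0.215] az y -97.0
[ 0.55119404 -0.0256226  -0.82905284]
scene 854 ((522.9232788085938, 55.273155212402344), (149.7066192626953, 69.9041748046875), 19.682249069213867) [0.04480623 0.04978584] [[441.0, 63.0], [464.0, -3.0], [605.0, 48.0], [582.0, 113.0]]
top 511 ((518.3800659179688, 53.45972442626953), (146.08108520507812, 67.52462768554688), 19.473726272583008) [0.04537142 0.04993232] [[438.0, 61.0], [461.0, -3.0], [598.0, 46.0], [576.0, 110.0]]
```

```bash
python3 -m handwheel '[[[0.7,-0.2,-1,0],[0.7,-0.2,-1,0],[0.7,-0.2,-1,0],[0.7,-0.2,-1,0],[0.7,-0.2,-1,0],[0.7,-0.2,-1,0],[0.7,0,-1,0],[0.7,0,-1,0],[0.7,0,-1,0],[0.7,0,-1,0],[0.7,0,-1,0],[0.7,0,-1,0]]]' >/dev/null;  python3 -c "
from h import *
to([.59,-.25,.72],grasp=False)
im=cv2.imread('pics/top1.png');a=cv2.resize(im[135:285,200:370],None,fx=4,fy=4,interpolation=2);cv2.imwrite('pics/c3.png',a)"
```

```text
t 18.2 tcp [ 0.5694 -0.2239  0.7653] rot [ 0.989 -0.069  0.089 -0.099] q [-0.688  0.43   0.219  0.408  2.419  1.34 ] F [-1.3 -0.3  0.9] gap 0.995 gf 0.0
units [0.67 1.29 1.71] tilt 15.3 az d 44.0 y [-0.12  -0.971 -0.208] az y -97.0
```

View pics/c3.png

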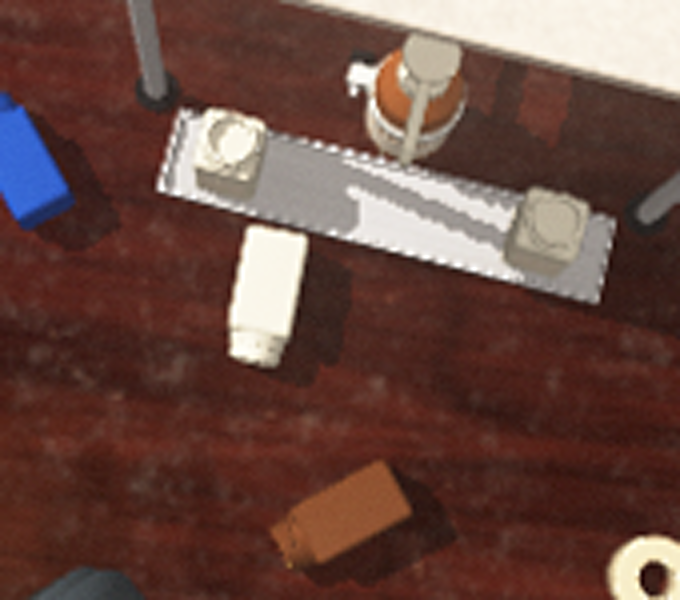

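The crop shows the white bottle now with its mouth toward the robot, at (255,345), and its foot near the tray at (275,235), roughly square to the tray. I keep tilting.

```bash
python3 -m handwheel '[[[1,0.4,-1,0],[1,0.4,-1,0],[1,0.4,-1,0],[1,0.4,-1,0],[1,0.4,-1,0],[1,0.4,-1,0],[1,0.4,-1,0],[1,0.4,-1,0],[1,0.4,-1,0],[1,0.4,-1,0]]]' >/dev/null;  python3 -c "
from h import *
to([.59,-.25,.72],grasp=False)"
```

```text
t 19.45 tcp [ 0.5706 -0.3009  0.7848] rot [ 0.977 -0.079  0.179 -0.081] q [-0.827  0.418  0.219  0.486  2.282  1.268] F [-0.4 -0.2 -1.3] gap 0.992 gf 0.0
units [-0.53 -1.6   2.94] tilt 22.6 az d 19.6 y [-0.126 -0.974 -0.186] az y -97.4
```

```bash
python3 -c "
from h import *
C=cloud('top',np.load('topd.npy'));print('wall',[C[250,c].round(2).tolist() for c in (400,460,500)],C[350,400].round(2),C[100,490].round(2))"; python3 -m handwheel '[[[1,0.4,-1,0],[1,0.4,-1,0],[1,0.4,-1,0],[1,0.4,-1,0],[1,0.4,-1,0],[1,0.4,-1,0],[1,0.4,-1,0],[1,0.4,-1,0]]]' >/dev/null;  python3 -c "
from h import *
to([.59,-.25,.72],grasp=False)"
```

```text
wall [[0.42, -0.36, -0.0], [0.43, -0.47, 0.13], [0.43, -0.5, 0.27]] [ 0.1  -0.5  -0.39] [ 0.82 -0.5   0.22]
t 20.45 tcp [ 0.5462 -0.3466  0.8248] rot [ 0.962 -0.088  0.253 -0.059] q [-0.951  0.376  0.219  0.581  2.196  1.232] F [ 0.  -1.2 -0.6] gap 0.992 gf 0.0
units [-1.27 -3.36  4.76] tilt 30.2 az d 7.9 y [-0.14  -0.977 -0.158] az y -98.1
```

```bash
python3 -m handwheel '[[[1,-0.2,-1,0],[1,-0.2,-1,0],[1,-0.2,-1,0],[1,-0.2,-1,0],[1,-0.2,-1,0],[1,-0.2,-1,0],[1,-0.2,-1,0],[1,-0.2,-1,0],[1,-0.2,-1,0],[1,-0.2,-1,0]]]' >/dev/null;  python3 -c "
from h import *
to([.59,-.25,.72],grasp=False)"
```

```text
t 21.7 tcp [ 0.5117 -0.2665  0.9258] rot [ 0.934 -0.097  0.342 -0.036] q [-0.964  0.224  0.219  0.679  2.133  1.35 ] F [ 0.1 -0.5 -0.2] gap 0.995 gf 0.0
units [-2.99 -0.03  8.31] tilt 40.2 az d 0.1 y [-0.156 -0.979 -0.134] az y -99.1
```

```bash
python3 -m handwheel '[[[1,0.3,-1,-0.5],[1,0.3,-1,-0.5],[1,0.3,-1,-0.5],[1,0.3,-1,-0.5],[1,0.3,-1,0]]]' >/dev/null;  python3 -c "
from h import *
to([.5,.045,.030],back=.09)
for n in('scene','top'):
    im=cv2.imread(f'pics/{n}1.png');d=np.load(f'{n}d1.npy')
    C=cloud(n,d);hsv=cv2.cvtColor(im,cv2.COLOR_BGR2HSV)
    m=((abs(C[...,0]-.49)<.075)&(abs(C[...,1]-.045)<.06)&(C[...,2]>.022)&(C[...,2]<.056)&(hsv[...,1]<80)&(d>0)).astype(np.uint8)
    k,l,s,ce=cv2.connectedComponentsWithStats(m);i=1+np.argmax(s[1:,4]);P=C[l==i];P=P[P[:,2]>.034]
    r=cv2.minAreaRect((P[:,:2]*1000).astype(np.float32));b=P[P[:,0]>.475];rb=cv2.minAreaRect((b[:,:2]*1000).astype(np.float32));print(n,len(P),r,rb,np.percentile(P[:,2],[50,95]),cv2.boxPoints(r).round().tolist())
"
```

```text
t 22.32 tcp [ 0.4737 -0.2749  0.9649] rot [ 0.921 -0.005  0.388  0.015] q [-1.096  0.172  0.219  0.808  2.106  1.142] F [-0.5  0.8  0.1] gap 0.994 gf 0.0
units [-26.   -13.7   23.62] tilt 45.7 az d -2.5 y [-0.02  -1.     0.024] az y -91.2
scene 723 ((496.89031982421875, 48.67173767089844), (46.65946960449219, 96.1468734741211), 84.87603759765625) ((509.43359375, 47.955631256103516), (46.90037536621094, 70.70866394042969), 85.79596710205078) [0.04478815 0.04791218] [[447.0, 30.0], [543.0, 21.0], [547.0, 68.0], [451.0, 76.0]]
top 484 ((494.2551574707031, 48.19609069824219), (45.88257598876953, 95.97014617919922), 85.32363891601562) ((508.2234191894531, 46.95489501953125), (45.95642852783203, 67.7400131225586), 85.83180236816406) [0.04537275 0.0498031 ] [[445.0, 29.0], [540.0, 21.0], [544.0, 67.0], [448.0, 75.0]]
```

```bash
python3 -c "
from h import *
to([.5015,.0478,.119])"; python3 -m handwheel '[[[-0.9,-0.6,0.9,0.2],[-0.9,-0.6,0.9,0.2],[-0.9,-0.6,0.9,0.2],[-0.9,-0.6,0.9,0],[-0.9,-0.6,0.9,0],[-0.9,-0.6,0.9,0],[-0.9,-0.6,0.9,0],[-0.9,-0.6,0.9,0],[-0.9,-0.6,0.9,0],[-0.9,-0.6,0.9,0],[-0.9,-0.6,0.9,0],[-0.9,-0.6,0.9,0],[-0.9,-0.6,0.9,0],[-0.9,-0.6,0.9,0],[-0.9,-0.6,0.9,0],[-0.9,-0.6,0.9,0],[-0.9,-0.6,0.9,0],[-0.9,-0.6,0.9,0],[-0.9,-0.6,0.9,0],[-0.9,-0.6,0.9,0]]]' >/dev/null; python3 -c "
from h import *
to([.5015,.0478,.119])"
```

```text
t 22.32 tcp [ 0.4737 -0.2749  0.9649] rot [ 0.921 -0.005  0.388  0.015] q [-1.096  0.172  0.219  0.808  2.106  1.142] F [-0.5  0.8  0.1] gap 0.994 gf 0.0
units [-23.41 -13.72  24.77] tilt 45.7 az d -2.5 y [-0.02  -1.     0.024] az y -91.2
t 24.82 tcp [0.4999 0.0345 0.333 ] rot [ 0.921 -0.034  0.389  0.003] q [-0.24   0.031  2.166  0.736  0.208  0.739] F [ 0.4 -0.5  0.5] gap 0.998 gf 0.0
units [-6.12 -0.35  6.76] tilt 45.8 az d -2.6 y [-0.066 -0.998 -0.021] az y -93.8
```

```bash
python3 -m handwheel '[[[-0.85,-0.05,0.95,0],[-0.85,-0.05,0.95,0],[-0.85,-0.05,0.95,0],[-0.85,-0.05,0.95,0],[-0.85,-0.05,0.95,0],[-0.85,-0.05,0.95,0],[-0.85,-0.05,0.95,0]]]' >/dev/null; python3 -c "
from h import *
to([.5015,.0478,.029])"
```

```text
t 25.7 tcp [0.5151 0.063  0.2168] rot [ 0.918 -0.022  0.394 -0.028] q [-0.198  0.369  2.313  2.648  0.379 -1.183] F [-0.4  1.3  0.1] gap 0.993 gf 0.0
units [-5.76  1.13  5.51] tilt 46.5 az d 2.6 y [-0.018 -0.998 -0.068] az y -91.1
```

```bash
python3 -m handwheel '[[[-0.7,0.5,0.7,0.3],[-0.7,0.5,0.7,0.3],[-0.7,0.1,0.7,0],[-0.7,0,0.7,0]]]' >/dev/null; python3 -c "
from h import *
to([.5015,.0478,.029])"
```

```text
t 26.2 tcp [0.5163 0.0448 0.1146] rot [ 0.918 -0.051  0.392 -0.04 ] q [-0.259  0.73   2.399  2.832  0.798 -1.407] F [-0.9 -1.  -0.2] gap 0.995 gf 0.0
units [-2.87  0.31  2.7 ] tilt 46.4 az d 2.7 y [-0.062 -0.992 -0.114] az y -93.6
```

```bash
python3 -m handwheel '[[[-0.7,0.2,0.65,0],[-0.7,0.1,0.65,0],[-0.7,0,0.65,0],[-0.7,0,0.65,0],[0,0,0,0]]]' >/dev/null; python3 -c "
from h import *
to([.5015,.0478,.029])"
```

```text
t 26.82 tcp [0.514  0.0492 0.0175] rot [ 0.918 -0.05   0.39  -0.041] q [-0.248  1.069  2.4    2.905  1.122 -1.516] F [ 0.1 -0.3 -0.7] gap 0.996 gf 0.0
units [-0.01  0.03  0.08] tilt 46.2 az d 2.8 y [-0.061 -0.992 -0.115] az y -93.5
```

Right on target. Close the fingers and lift.

```bash
python3 -m handwheel '[[[0,0,0,0],[0,0,0,0],[0,0,0,0],[0,0,0,0],[0,0,0,0]]]' 0 40 >/dev/null; python3 -c "from h import *;st()"; python3 -m handwheel '[[[0.6,0,-0.5,0],[0.8,0,-0.7,0],[0.8,0,-0.7,0],[0,0,0,0]]]' >/dev/null; python3 -c "
from h import *
to([.5776,-.0334,.12])
for n in('scene',):
    p,d=snapshot(n); cv2.imwrite(f'pics/{n}2.png',cv2.resize(p[180:330,160:400,::-1],None,fx=3,fy=3,interpolation=2))"
```

```text
t 27.45 tcp [0.514  0.0494 0.0212] rot [ 0.918 -0.05   0.392 -0.041] q [-0.248  1.063  2.404  2.904  1.125 -1.517] F [-2.   0.2  6. ] gap 0.555 gf 41.3
t 27.95 tcp [0.5177 0.0407 0.0939] rot [ 0.917 -0.049  0.393 -0.04 ] q [-0.274  0.808  2.405  2.839  0.879 -1.444] F [ 1.1  0.1 -1.6] gap 0.55 gf 40.0
units [2.76 2.68 1.67] tilt 46.5 az d 2.8 y [-0.059 -0.992 -0.113] az y -93.4
```

View pics/scene2.png

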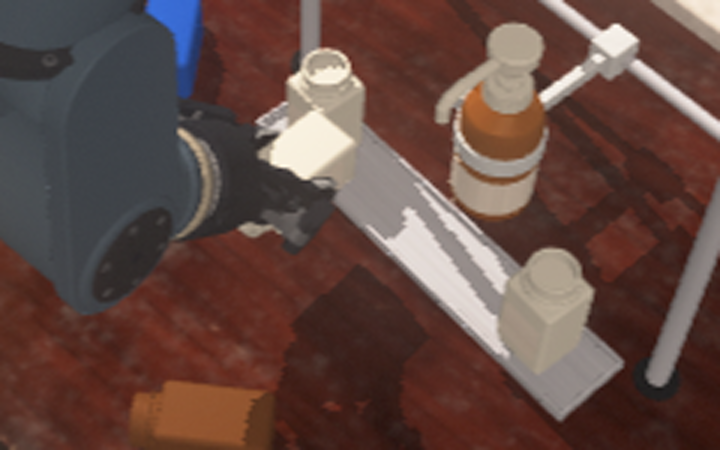

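```bash
python3 -m handwheel '[[[0.1,1,0,0],[0.1,1,0,0],[0.1,0.9,0,0],[0,0,0,1],[0,0,0,1],[0,0,0,1],[0,0,0,1],[0,0,0,1],[0,0,0,1],[0,0,0,1],[0,0,0,1],[0,0,0,1],[0,0,0,1],[0,0,0,1],[0,0,0,1],[0,0,0,1],[0,0,0,1]]]' >/dev/null; python3 -c "
from h import *
to([.51,-.0334,.1])";python3 -m handwheel '[[[0,0,0,1],[0,0,0,1],[0,0,0,1],[0,0,0,1],[0,0,0,1],[0,0,0,1],[0,0,0,1],[0,0,0,1],[0,0,0,1],[0,0,0,1],[0,0,0,1],[0,0,0,1],[0,0,0,1],[0,0,0,1],[0,0,0,0]]]' >/dev/null; python3 -c "
from h import *
to([.51,-.0334,.06])
for n in('scene','top'):
    p,d=snapshot(n); cv2.imwrite(f'pics/{n}3.png',p[:,:,::-1]);np.save(f'{n}d3.npy',d)
a=cv2.imread('pics/scene3.png')[170:330,180:400];b=cv2.imread('pics/top3.png')[140:260,220:400]
cv2.imwrite('pics/c4.png',np.hstack([cv2.resize(a,(400,291)),cv2.resize(b,(400,291))]))"
```

```text
t 30.12 tcp [ 0.5178 -0.0315  0.0871] rot [-0.648  0.653 -0.262  0.292] q [-0.509  0.823  2.398  2.618  0.874  0.004] F [ 0.3  0.1 -1. ] gap 0.551 gf 40.2
units [ 0.05 -0.15  0.17] tilt 46.2 az d 2.9 y [-0.694  0.023 -0.72 ] az y 178.1
t 32.0 tcp [ 0.5179 -0.0316  0.0874] rot [-0.047  0.919  0.     0.392] q [-0.509  0.823  2.398  2.618  0.874  1.465] F [ 0.1  0.4 -1.1] gap 0.556 gf 40.2
units [ 1.01 -0.01  1.29] tilt 46.2 az d 2.9 y [-0.086  0.996 -0.037] az y 95.0
```

View pics/c4.png

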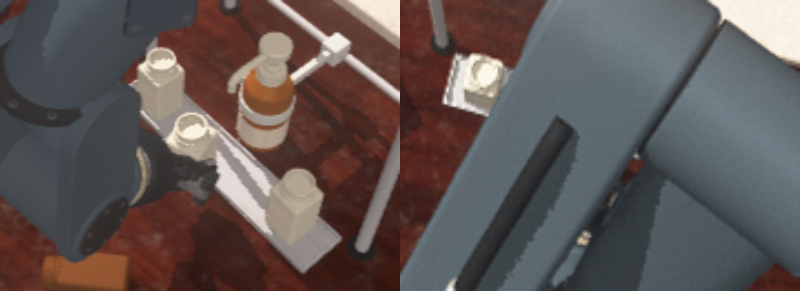

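```bash
python3 -m handwheel '[[[0,0,0,1],[0,0,0,0]]]' >/dev/null
cat > mouth.py <<'E'
from h import *
def mouth(n,c,rad=.05,zr=(.08,.2)):
    p,d=snapshot(n);C=cloud(n,d);hsv=cv2.cvtColor(p,cv2.COLOR_RGB2HSV)
    m=(np.hypot(C[...,0]-c[0],C[...,1]-c[1])<rad)&(C[...,2]>zr[0])&(C[...,2]<zr[1])&(hsv[...,1]<70)&(hsv[...,2]>110)&(d>0)
    P=C[m];P=P[P[:,2]>np.percentile(P[:,2],97)-.005]
    print(n,len(P),"z",P[:,2].max().round(4),cv2.minEnclosingCircle((P[:,:2]*1000).astype(np.float32)),np.linalg.svd(P-P.mean(0))[2][2].round(3))
E
python3 -c "
from mouth import *
mouth('scene',(.51,-.035))
to([.51,-.0334,.06])"
```

```text
scene 92 z 0.1546 ((512.3932495117188, -33.090736389160156), 18.72466468811035) [ 0.026  0.042 -0.999]
t 32.4 tcp [ 0.5181 -0.0317  0.0884] rot [0.    0.92  0.02  0.392] q [-0.509  0.82   2.398  2.618  0.874  1.569] F [ 0.1  0.3 -1. ] gap 0.557 gf 40.2
units [ 1.04 -0.11  1.31] tilt 46.3 az d 2.9 y [-0.015  0.999  0.037] az y 90.9
```

```bash
python3 -c "
from h import *
th=np.radians(-7.5);R2=np.array([[np.cos(th),-np.sin(th)],[np.sin(th),np.cos(th)]])
for n in('scene','top'):
    im=cv2.imread(f'pics/{n}0.png');C=cloud(n,np.load(f'{n}d.npy'));hsv=cv2.cvtColor(im,cv2.COLOR_BGR2HSV)
    S=(C[...,:2]-[.645,-.0423])@R2;z=C[...,2]
    h=(np.abs(S[...,1])<.04)&(S[...,0]>-.03)&(S[...,0]<.05)&(z>.178)&(z<.2)
    P=np.c_[S[h],z[h]];zt=np.median(P[:,2]);P=P[abs(P[:,2]-zt)<.005];print(n,'head stand xy',cv2.minEnclosingCircle((P[:,:2]*1000).astype(np.float32)),P[:,:2].min(0),P[:,:2].max(0),'z',np.percentile(P[:,2],[25,50,75,95]).round(4))
    s=(np.abs(S[...,1])<.03)&(S[...,0]<-.055)&(S[...,0]>-.09)&(z>.13)&(z<.18)
    print(' spout end',S[s].min(0),S[s].max(0),z[s].min(),s.sum())
    t=(np.abs(S[...,1])<.22)&(abs(S[...,0]+.068)<.06)&(z>-.004)&(z<.014)&(hsv[...,1]<70)&(hsv[...,2]>100)
    print(' tray',np.percentile(S[t],[1,99],axis=0).round(4).tolist())
"
```

```text
scene head stand xy ((-4.596171855926514, 1.5456947088241577), 25.000045776367188) [-0.02959326 -0.01845183] [0.02024892 0.02039368] z [0.1825 0.1838 0.1848 0.1859]
 spout end [-0.07047002 -0.00327426] [-0.0566862   0.00631832] 0.1517052949041282 58
 tray [[-0.0993, -0.1677], [-0.0268, 0.1686]]
top head stand xy ((-7.2244181632995605, -0.07622822374105453), 22.454212188720703) [-0.02967817 -0.01919187] [0.00972506 0.01857578] z [0.1827 0.1842 0.1856 0.1874]
 spout end [-0.07204257 -0.00461412] [-0.05656841  0.00467875] 0.15772532764574043 27
 tray [[-0.1009, -0.1675], [-0.0268, 0.1709]]
```

```bash
python3 -c "
from h import *
p=np.array(sense()['tcp_pos']);to(p+[.0646,-.002,-.0335],grasp=False);to(p+[.0646,-.002,-.0545],grasp=False)"
```

```text
t 32.4 tcp [ 0.5181 -0.0317  0.0884] rot [0.    0.92  0.02  0.392] q [-0.509  0.82   2.398  2.618  0.874  1.569] F [ 0.1  0.3 -1. ] gap 0.557 gf 40.2
units [-0.82 -0.17  2.79] tilt 46.3 az d 2.9 y [-0.015  0.999  0.037] az y 90.9
t 32.4 tcp [ 0.5181 -0.0317  0.0884] rot [0.    0.92  0.02  0.392] q [-0.509  0.82   2.398  2.618  0.874  1.569] F [ 0.1  0.3 -1. ] gap 0.557 gf 40.2
units [-0.22 -0.2   3.37] tilt 46.3 az d 2.9 y [-0.015  0.999  0.037] az y 90.9
```

```bash
python3 -m handwheel '[[[-0.16,-0.03,0.56,0],[-0.16,-0.03,0.56,0],[-0.16,-0.03,0.56,0],[-0.16,-0.04,0.56,0],[-0.18,-0.04,0.55,0],[0,0,0,0]]]' >/dev/null; python3 -c "
from mouth import *
mouth('scene',(.578,-.035),.03,(.08,.14))
to([.5779,-.0334,.06])"
```

```text
scene 85 z 0.1223 ((578.566162109375, -35.55154800415039), 18.905210494995117) [ 0.009  0.055 -0.998]
t 33.2 tcp [ 0.5831 -0.0337  0.0549] rot [0.001 0.919 0.02  0.393] q [-0.424  0.861  2.223  2.64   0.757  1.662] F [-0.6  0.1 -1.2] gap 0.553 gf 40.2
units [-0.    0.02  0.47] tilt 46.3 az d 2.9 y [-0.014  0.999  0.038] az y 90.8
```

```bash
python3 -m handwheel '[[[0.2,0,0.19,0],[0.2,0,0.19,0],[0.15,0,0.14,0],[0,0,0,0]]]' >/dev/null; python3 -c "from h import *;st()"; python3 -m handwheel '[[[0.06,0,0.05,0],[0,0,0,0]]]' >/dev/null; python3 -c "from mouth import *;st();mouth('scene',(.578,-.035),.03,(.08,.14))"
```

```text
t 33.7 tcp [ 0.5829 -0.033   0.0364] rot [0.001 0.919 0.021 0.393] q [-0.422  0.914  2.222  2.666  0.805  1.628] F [0.  1.5 1.8] gap 0.547 gf 39.7
t 33.95 tcp [ 0.5836 -0.033   0.036 ] rot [0.001 0.918 0.02  0.395] q [-0.422  0.917  2.222  2.668  0.811  1.625] F [-0.9  1.8  7.5] gap 0.551 gf 39.1
scene 71 z 0.103 ((578.0999145507812, -35.25705337524414), 19.13762664794922) [ 0.028  0.027 -0.999]
```

```bash
python3 -m handwheel '[[[0,0,0,0],[0,0,0,0],[0,0,0,0],[0,0,0,0]]]' 70 >/dev/null; python3 -c "from mouth import *;st();mouth('scene',(.578,-.035),.03,(.08,.14))";  python3 -m handwheel '[[[0,0,-0.5,0],[0,0,-0.8,0],[0,0,-0.8,0],[-0.3,0,-0.8,0],[-0.8,0,-0.5,0]]]' >/dev/null; python3 -c "
from mouth import *
mouth('scene',(.578,-.035),.03,(.08,.14));mouth('top',(.578,-.035),.03,(.08,.14))
to([.585,-.035,.235],grasp=False)"
```

```text
t 34.5 tcp [ 0.5825 -0.0331  0.034 ] rot [0.002 0.92  0.02  0.392] q [-0.422  0.919  2.221  2.668  0.807  1.625] F [-0.1 -0.7 -0.3] gap 0.827 gf 0.0
scene 77 z 0.1018 ((581.1878662109375, -32.147823333740234), 19.00921630859375) [-0.02   0.015  1.   ]
scene 82 z 0.1025 ((581.8728637695312, -31.373489379882812), 19.784509658813477) [ 0.021 -0.019 -1.   ]Traceback (most recent call last):
  File "<string>", line 3, in <module>
    mouth('scene',(.578,-.035),.03,(.08,.14));mouth('top',(.578,-.035),.03,(.08,.14))
                                              ~~~~~^^^^^^^^^^^^^^^^^^^^^^^^^^^^^^^^^^
  File "mouth.py", line 5, in mouth
    P=C[m];P=P[P[:,2]>np.percentile(P[:,2],97)-.005]
                      ~~~~~~~~~~~~~^^^^^^^^^^^
    return _quantile_unchecked(
        a, q, axis, out, overwrite_input, method, keepdims, weights)
    return _ureduce(a,
                    func=_quantile_ureduce_func,
    ...<5 lines>...
                    overwrite_input=overwrite_input,
                    method=method)
    r = func(a, **kwargs)
    result = _quantile(arr,
                       quantiles=q,
    ...<2 lines>...
                       out=out,
                       weights=wgt)
    slices_having_nans = np.isnan(arr[-1, ...])
                                  ~~~^^^^^^^^^
IndexError: index -1 is out of bounds for axis 0 with size 0
```

```bash
python3 -c "
from h import *
to([.56,-.042,.25],grasp=False);to([.653,-.042,.225],grasp=False)"
```

```text
t 35.27 tcp [ 0.5402 -0.0368  0.1154] rot [0.001 0.919 0.019 0.394] q [-0.489  0.708  2.33   2.547  0.725  1.701] F [ 0.5 -0.3 -0.7] gap 0.819 gf 0.0
units [-4.45 -0.02 -3.14] tilt 46.5 az d 2.8 y [-0.013  0.999  0.037] az y 90.8
t 35.27 tcp [ 0.5402 -0.0368  0.1154] rot [0.001 0.919 0.019 0.394] q [-0.489  0.708  2.33   2.547  0.725  1.701] F [ 0.5 -0.3 -0.7] gap 0.819 gf 0.0
units [-6.29 -0.11  0.25] tilt 46.5 az d 2.8 y [-0.013  0.999  0.037] az y 90.8
```

```bash
python3 -m handwheel '[[[-0.75,0,-0.6,0],[-0.75,0,-0.6,0],[-0.75,0,-0.6,0]]]' >/dev/null; python3 -m handwheel '[[[-0.75,0,-0.5,0],[-0.75,0,-0.5,0],[-0.7,0,-0.4,0],[0,0,0,0]]]' 0 20 >/dev/null; python3 -c "
from h import *
to([.653,-.042,.225],grasp=False)"
```

```text
t 36.15 tcp [ 0.5595 -0.0415  0.2493] rot [0.001 0.919 0.02  0.394] q [-0.474  0.314  2.17   1.774  0.379  2.595] F [ 1.1 -0.   0.5] gap 0.0 gf 0.0
units [-1.88 -0.11  3.38] tilt 46.4 az d 2.9 y [-0.015  0.999  0.037] az y 90.8
```

```bash
python3 -m handwheel '[[[-0.3,0,0.7,-0.5],[-0.35,0,0.7,-0.5],[-0.4,0,0.7,-0.5],[-0.4,0,0.65,-0.5],[-0.4,-0.1,0.6,0],[0,0,0,0]]]' >/dev/null; python3 -c "
from h import *
to([.653,-.042,.225],grasp=False)"
```

```text
t 36.9 tcp [ 0.6516 -0.0364  0.2219] rot [-0.095  0.915 -0.02   0.391] q [-0.363  0.461  1.982  1.773  0.301  2.479] F [-0.  -0.1 -0.3] gap -0.002 gf 0.0
units [-0.08 -0.24 -0.05] tilt 46.1 az d 3.0 y [-0.158  0.981 -0.111] az y 99.1
```

```bash
python3 -m handwheel '[[[0.2,-0.22,0.19,0],[0.2,0,0.19,0],[0.17,0,0.17,0],[0,0,0,0]]]' >/dev/null; python3 -c "
from h import *
to([.653,-.042,.193],grasp=False)"
```

```text
t 37.4 tcp [ 0.6513 -0.0442  0.2034] rot [-0.094  0.915 -0.02   0.391] q [-0.379  0.5    1.994  1.904  0.324  2.329] F [-1.  -0.8 -0.8] gap 0.001 gf 0.0
units [0.23 0.12 0.34] tilt 46.1 az d 2.9 y [-0.157  0.981 -0.111] az y 99.1
```

```bash
python3 -m handwheel '[[[0.08,0.04,0.09,0],[0.08,0.04,0.09,0],[0.08,0,0.09,0]]]' >/dev/null; python3 -c "from h import *;st()"; python3 -m handwheel '[[[0.08,0,0.09,0]]]' >/dev/null; python3 -c "from h import *;st()"; python3 -m handwheel '[[[0.07,0,0.07,0]]]' >/dev/null; python3 -c "from h import *;st()"
```

```text
t 37.77 tcp [ 0.6535 -0.0432  0.1957] rot [-0.095  0.915 -0.021  0.393] q [-0.376  0.518  1.997  1.978  0.331  2.254] F [ 0.2 -0.1  0.2] gap -0.001 gf 0.0
t 37.9 tcp [ 0.6539 -0.0436  0.1927] rot [-0.095  0.915 -0.021  0.393] q [-0.376  0.525  1.998  1.998  0.335  2.233] F [ 0.1  0.2 -0.6] gap 0.001 gf 0.0
t 38.02 tcp [ 0.6542 -0.0438  0.1906] rot [-0.095  0.914 -0.021  0.393] q [-0.377  0.53   1.999  2.014  0.339  2.215] F [-1.6  0.1  5.1] gap -0.0 gf 2.7
```

```bash
python3 -m handwheel '[[[0.06,0,0.06,0],[0.07,0,0.07,0],[0.07,0,0.07,0]]]' >/dev/null; python3 -c "from h import *;st()"; python3 -m handwheel '[[[0.07,0,0.07,0],[0.07,0,0.07,0]]]' >/dev/null; python3 -c "from h import *;st()"; python3 -m handwheel '[[[0.05,0,0.05,0]]]' >/dev/null; python3 -c "from h import *;st()"
```

```text
t 38.4 tcp [ 0.6544 -0.0439  0.1845] rot [-0.095  0.914 -0.02   0.394] q [-0.378  0.544  2.004  2.059  0.349  2.166] F [-4.6  2.1  6.9] gap 0.004 gf 3.6
t 38.65 tcp [ 0.6544 -0.044   0.1799] rot [-0.095  0.914 -0.02   0.394] q [-0.379  0.554  2.007  2.089  0.357  2.133] F [-5.2  2.3  7.6] gap 0.002 gf 4.3
t 38.77 tcp [ 0.6544 -0.044   0.1782] rot [-0.095  0.914 -0.02   0.394] q [-0.379  0.558  2.008  2.099  0.36   2.121] F [-5.2  2.5  9.5] gap -0.003 gf 4.5
```

```bash
python3 -m handwheel '[[[0.04,0,0.04,0],[0.03,0,0.03,0]]]' >/dev/null; python3 -c "from h import *;st()"; python3 -m handwheel '[[[0.03,0,0.03,0],[0,0,0,0]]]' >/dev/null; python3 -c "from h import *;st()"
```

```text
t 39.02 tcp [ 0.6547 -0.044   0.1765] rot [-0.095  0.913 -0.02   0.395] q [-0.379  0.562  2.009  2.114  0.365  2.106] F [-9.9  3.  16.4] gap -0.001 gf 8.1
t 39.27 tcp [ 0.6547 -0.044   0.1764] rot [-0.096  0.913 -0.02   0.396] q [-0.38   0.563  2.01   2.12   0.367  2.1  ] F [-10.    3.3  17.5] gap -0.002 gf 8.7
```

```bash
python3 -m handwheel '[[[0.03,0,0.03,0],[0,0,0,0],[0,0,0,0],[0,0,0,0],[0,0,0,0],[0,0,0,0]]]' >/dev/null; python3 -c "from h import *;st()"; python3 -m handwheel '[[[-0.15,0,-0.15,0],[-0.2,0,-0.2,0],[-0.2,0,-0.2,0],[-0.3,0,-0.3,0],[-0.3,0,-0.3,0],[0,0,-0.8,0],[0,0,-1,0],[0,0,-1,0],[0,0,-1,0],[0,0,-1,0],[0,0,0,0]]]' >/dev/null; python3 -c "from h import *;st()
for n in('scene','top'):
    p,d=snapshot(n); cv2.imwrite(f'pics/{n}4.png',p[:,:,::-1]);np.save(f'{n}d4.npy',d)
from mouth import *
mouth('scene',(.58,-.033),.03,(.08,.14))
a=cv2.imread('pics/scene4.png')[150:330,160:400];b=cv2.imread('pics/top4.png')[130:310,180:420]
cv2.imwrite('pics/c5.png',np.hstack([cv2.resize(a,(400,300)),cv2.resize(b,(400,300))]))"
```

```text
t 40.02 tcp [ 0.655  -0.044   0.1764] rot [-0.096  0.913 -0.02   0.397] q [-0.38   0.564  2.011  2.126  0.37   2.093] F [-13.2   3.   22.2] gap -0.001 gf 10.9
t 41.4 tcp [ 0.5658 -0.0459  0.2959] rot [-0.094  0.914 -0.021  0.394] q [-0.477  0.215  2.096  1.339  0.383  2.853] F [-1.  -0.   0.1] gap 0.001 gf 0.0
scene 75 z 0.1016 ((580.6053466796875, -31.134593963623047), 18.57130241394043) [-0.027  0.035  0.999]
```

View pics/c5.png

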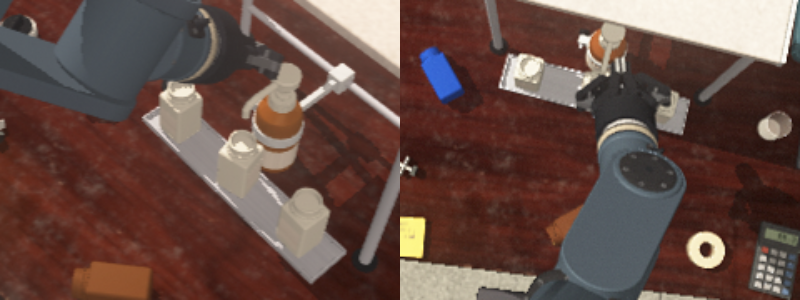

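The three bottles stand in a row on the tray, the middle one at crop (240,165) below the spout. The pump head is free and the arm is clear. I check that the head is back up, then hand in.

```bash
python3 -c "
from h import *
th=np.radians(-7.5);R2=np.array([[np.cos(th),-np.sin(th)],[np.sin(th),np.cos(th)]])
for f in('scened.npy','scened4.npy'):
    C=cloud('scene',np.load(f));S=(C[...,:2]-[.646,-.042])@R2;z=C[...,2]
    h=(np.hypot(S[...,0]-.005,S[...,1])<.014)&(z>.15)&(z<.2);print(f,h.sum(),np.median(z[h]))
st();print(sign_off())"
```

```text
scened.npy 110 0.1840520032489042
scened4.npy 104 0.1842500863253333
t 41.55 tcp [ 0.5668 -0.046   0.2945] rot [-0.094  0.914 -0.021  0.393] q [-0.476  0.219  2.094  1.34   0.383  2.854] F [-0.1 -0.4 -0. ] gap 0.001 gf 0.0
the job is handed in; nothing more can be done
None
```

Job handed in at 41.6 s: the bottle stands upright on the tray, its mouth within about 3 mm of the spout; the pump was pressed to its stop (about 22 N), held over half a second and came fully back up. One doubt: the last wrist joint read 2.854 rad at the end, just over its 2.85 limit, and sign_off gave no verdict.

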